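# Take the spice caddy out of the ingredient case and hold it level

## Task

On the kitchen table stands a low steel ingredient case with a clear sliding cover. Slide the cover all the way open by its grip, then lift the wooden caddy with the two spice jars by its carrying bar out of the case, keeping it level so that the jars stay standing in it, until its base is at least 6 cm above the case's top edge. Finish while holding it there in the air, still and level; leave the cover open and do not shift or knock the ramekin in the case, the mug or the tin.

Things in the scene. Friction and masses are not known exactly. Their poses are not given: they have to be found in the camera images.
- case: Steel ingredient case fixed to the table, 340 (its x) by 440 (its y) mm, top edge 112 mm above the table. Origin: centre of its underside. Its -y half is an open bay, x -160 to 160, y -210 to 0 mm, floor 12 mm above the table, straight walls; its +y half is a closed steel deck, 112 mm high. A clear cover slides along the case's y over the top.
- cover (a joint): The sliding cover's travel in m: 0 = bay fully covered, 0.22 = fully open against its stop (cover entirely over the deck). It grows as the cover slides along the case's +y; it starts between 0 and 0.045. It slides with light friction (about 1.5 N) and stays where it is left.
- cover_grip (a point): Top centre of the cover's grip: an upright black plastic plate in the middle of the clear cover, 70 mm along the case's x, 12 mm thick along the case's y, standing 41 mm above the cover's clear panel (top about 163 mm above the table; panel top at 122 mm). Axes parallel to the case's; it moves with the cover.
- caddy: Loose wooden caddy with two jars, on the bay floor, near or far in the bay. Origin: centre of its underside. Tray 60 (x) by 132 (y) mm, 18 high. End posts at y = -57 and +57 carry a level bar along y above the middle: 12 wide, 18 tall, top 98 mm above the origin, 104 mm free between the posts. Jar tops under it at 59 mm. With jars 0.3 to 0.55 kg, balanced within 10 mm of the bar's middle.
- jar_a: Loose glass spice jar with steel cap, 45 mm diameter, 55 mm tall, standing in the caddy's -y pocket (about y = -27 mm, its foot 4 mm above the caddy's origin). Origin at the centre of its underside.
- jar_b: The same sort of jar in the caddy's +y pocket (about y = +27 mm).
- ramekin: Bystander: loose open white ceramic ramekin, 76 mm across, 50 mm tall, standing in the other part of the bay beside the caddy. Origin at the centre of its underside.
- mug: Bystander: white mug, 80 mm across, 90 mm tall, on the table to the right of the case (-y). Origin at the centre of its underside.
- tin: Bystander: plain steel tin, 74 mm across, 100 mm tall, on the table to the left of the case (+y). Origin at the centre of its underside.

How it is judged (in metres and radians):
On the way, in this order (a step that is already met when the one before it is completed fails the run):
1. the cover is slid fully open (value of joint cover above 0.203 m), for 0.2 s.
2. the caddy is lifted clear of the case (height (world z) of caddy above 0.165 m and contact force between the fingers and caddy above 1 N and contact force between caddy and case below 0.2 N), for 0.2 s.
At the end, for the whole second after the job is handed in: Cover open past 203 of 220 mm. Caddy held by the fingers only, base over 53 mm above the case edge, tilt under 0.12 rad, under 20 mm/s and 0.15 rad/s. Both jars in it, upright within 0.2 rad. Ramekin, mug and tin upright, within 25 mm of their places, not touched by the caddy (all of step 2 and value of joint cover above 0.203 m and angle between caddy's own z axis and vertical below 0.12 rad and linear speed of caddy below 0.02 m/s and angular speed of caddy below 0.15 rad/s and contact force between caddy and ramekin below 0.2 N and contact force between caddy and mug below 0.2 N and contact force between caddy and tin below 0.2 N and horizontal distance between each of jar_a, jar_b and caddy below 0.04 m and z of each of jar_a, jar_b in the frame of caddy below 0.02 m and angle between each of jar_a, jar_b, ramekin, mug, tin's own z axis and vertical below 0.2 rad and distance of each of ramekin, mug, tin from where it was at the start of the episode below 0.025 m); the arm keeps its last pose, push and grip.
It fails at once if the caddy is tipped more than 0.35 rad (angle between caddy's own z axis and vertical above 0.35 rad).
It fails at once if a jar falls over or out of the caddy (angle between any of jar_a, jar_b's own z axis and vertical above 0.6 rad or horizontal distance between any of jar_a, jar_b and caddy above 0.05 m).
It fails at once if a bystander is shifted or knocked over (distance of any of ramekin, mug, tin from where it was at the start of the episode above 0.025 m or angle between any of ramekin, mug, tin's own z axis and vertical above 0.4 rad).
It also fails if it takes over 59 s, if anything falls off the work surface, if the arm or the gripper's body presses on something with over 40 N, if the wrist force passes 120 N, or if a joint passes its speed limit or range.

## Robot

A 6-joint arm with a two-finger parallel gripper is mounted at the origin on the work surface. World frame = base frame: x ahead of the robot, y to its left, z up, the work surface at z = 0. Lengths are in mm, angles in rad, forces in N, time in s.
With the tool pointing down it reaches from about 300 to 775 mm from the base axis. Payload 14.6 kg.
Tool frame: the origin (TCP) lies between the finger pads; the fingertips stand 25 mm ahead of it and the grasp point (between the pads) lies 6 mm ahead of it; z points along the fingers, x is the direction in which the jaws open and shut, and the axes are right-handed (so a half turn about z gives the same grasp; the last joint's range is limited). The gripper opens to 94 mm and grips with 3 to 60 N. Pads are 16 mm wide; open, the fingers measure 119 mm over their backs; the gripper's body (75 mm by 177 mm) begins 78 mm behind the grasp point.
Start: joints at [1.057, 0.3, 1.521, -0, 1.321, -0.067], TCP at [237.641, 496, 230.446] pointing down, gripper open.
Joint ranges: [-3.03, 3.03], [-0.79, 2.21], [0.23, 2.52], [-1.04, 4.18], [0, 3.07], [-2.55, 2.55]. Speed limits (rad/s): [2.22, 2.22, 2.57, 3.14, 3.14, 3.14].

## Interface

Orientations are given as [roll, pitch, yaw] about the fixed x, y, z axes, in that order (R = Rz(yaw) Ry(pitch) Rx(roll)).
In Python, from cell import manip gives the robot as it stands.
- The arm moves only by the tool apply_moves, never from a script. Its argument "series" is a list of rows, each a list of 3 entries, a list of its own where there are three numbers: the shift along the world's x, y, z in cm, then the turn, a rotation vector about the world's x, y, z in rad, then the opening in per cent of the stroke, from 0 (shut) to 100 (fully open). A call has exactly 10 rows; each row is the pose to reach, as a shift and turn from the pose commanded when the call began; what a row does not reach only later rows make up. A row lasts 1/8 s, in which the tool goes at most 62.5 mm and 10.7 degrees, less where a joint would pass 70% of its speed; a pose out of reach is approached as far as the arm can. A call with a gripper value outside its range is refused whole. The fingers move at their own pace and stop on an object; "grip_force" is the grip in N (left out, the last holds). Time passes only in rows, so rows that repeat a pose let the fingers close, or fill a call up. It gives the time, the measured TCP pose, the force and the opening at its end, in the units of the state.
- manip.read_state(): the state, without advancing time (a new reading comes with each control period).
- manip.camera(name): name is "scene" or "top" or "wrist"; returns (picture, depth): 420x560x3 uint8, red, green, blue; 420x560 float32, mm along the optical axis (not along the pixel's ray), 0 where there is no reading.
- manip.camera_info(name): a dict with "intrinsics" (3x3 intrinsics, pixels), "extrinsics" (4x4, takes a point from world to camera coordinates); the wrist camera has in their place "hand_eye" (4x4, takes a point from camera to tool coordinates, whose origin is the TCP and whose axes are the tool frame's). Camera axes: x right, y down, z forward; pixel columns grow to the right and rows downward; lengths in mm; the calibration is good to about 2 mm. A picture is of the moment at which its call begins: read the wrist's pose just before it. camera_info takes no time and is no camera call.
- manip.sign_off(): hands the job in, once; it reports no verdict.
The state is a dict: "clock": time; "joints": joint angles; "qd": joint speeds; "effort": joint torques, N m; "eef_pos": TCP position; "eef_rot": TCP orientation; "wrist_force": force on the tool from outside, world axes, zero at the start; "moment": the same for the moment, N m; "finger_gap": finger opening in mm.
Only numpy, scipy, OpenCV 4.12 (cv2) and the standard library are available. Lean on these libraries where they do the work, as an engineer would, in place of code of your own. Each camera call takes 0.05 s, during which the arm holds its last target.

## Working session

There is one attempt and no reset: what is moved stays moved. The work goes in short steps, Python scripts to look and compute and a tool call to move; the robot and the scene stay as the last step left them, time stands still between calls to the robot, and variables do not carry over. Pictures are saved under pics/ and viewed, and the job is handed in when it is done.

Besides the shell and the picture viewer there is one more tool, called after ">>>" by a JSON object that holds its "name" and its "arguments". apply_moves: Moves the arm, as the interface text tells. Its arguments: {"type":"object","properties":{"series":{"type":"array","items":{"type":"array"}},"grip_force":{"type":"number"}},"required":["series"]}

```bash
mkdir -p pics; ls
python3 - <<'E'
from cell import manip
import cv2, numpy as np
np.set_printoptions(precision=3,suppress=True)
print(manip.read_state())
for n in ["scene","top","wrist"]:
    i=manip.camera_info(n); print(n,i)
    p,d=manip.camera(n); cv2.imwrite(f"pics/{n}0.png",p[:,:,::-1]); np.save(f"pics/{n}0.npy",d)
E
```

```text
pics
{'clock': 0.0, 'joints': array([ 1.057,  0.3  ,  1.522, -0.   ,  1.321, -0.067]), 'qd': array([-0.001,  0.   , -0.003,  0.001, -0.002,  0.001]), 'effort': array([  0.002, -53.179, -35.275,   0.071,   0.024,  -0.   ]), 'eef_pos': array([237.515, 495.815, 229.874]), 'eef_rot': array([-3.142,  0.001,  1.124]), 'wrist_force': array([-0.583,  0.221,  0.672]), 'moment': array([-0.043,  0.072, -0.012]), 'finger_gap': 93.89771610548895}
scene {'intrinsics': array([[458.014,   0.   , 275.91 ],
       [  0.   , 458.014, 210.425],
       [  0.   ,   0.   ,   1.   ]]), 'extrinsics': array([[   0.763,    0.647,   -0.011, -395.216],
       [   0.426,   -0.515,   -0.744, -176.979],
       [  -0.487,    0.562,   -0.669, 1853.584],
       [   0.   ,    0.   ,    0.   ,    1.   ]])}
top {'intrinsics': array([[463.166,   0.   , 273.871],
       [  0.   , 463.166, 206.157],
       [  0.   ,   0.   ,   1.   ]]), 'extrinsics': array([[  -0.011,   -1.   ,   -0.002,    2.941],
       [  -0.993,    0.012,   -0.121,  565.006],
       [   0.121,    0.001,   -0.993, 1427.154],
       [   0.   ,    0.   ,    0.   ,    1.   ]])}
wrist {'intrinsics': array([[296.028,   0.   , 279.857],
       [  0.   , 296.028, 206.31 ],
       [  0.   ,   0.   ,   1.   ]]), 'hand_eye': array([[   1.   ,   -0.   ,    0.001,   -1.811],
       [   0.   ,    0.974,    0.227,  -65.186],
       [  -0.001,   -0.227,    0.974, -154.296],
       [   0.   ,    0.   ,    0.   ,    1.   ]])}
```

View pics/top0.png

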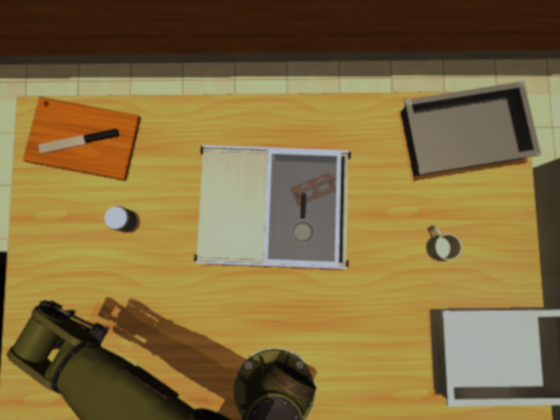

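View pics/scene0.png

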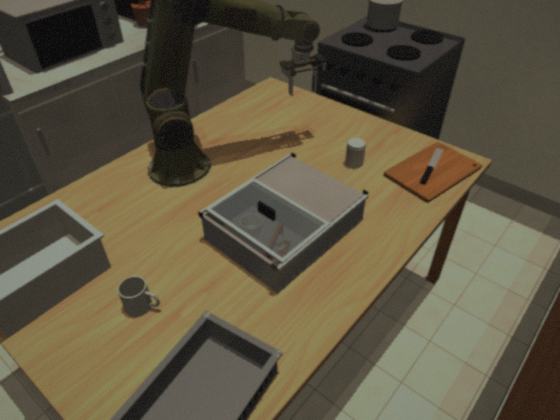

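View pics/wrist0.png

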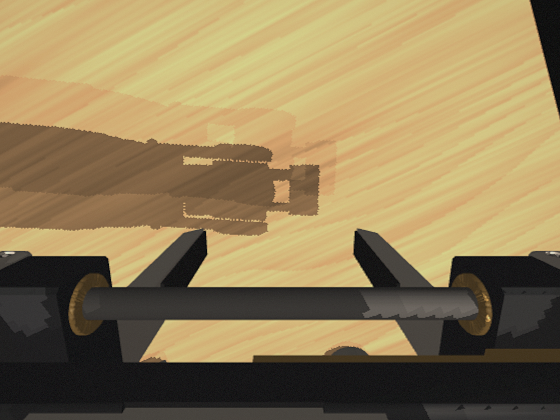

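```bash
python3 - <<'E'
import cv2, numpy as np
p=cv2.imread("pics/top0.png"); c=p[135:285,185:360]; cv2.imwrite("pics/top0z.png",cv2.resize(c,None,fx=4.5,fy=4,interpolation=cv2.INTER_CUBIC)[:600,:790])
p=cv2.imread("pics/scene0.png"); c=p[150:290,190:380]; cv2.imwrite("pics/scene0z.png",cv2.resize(c,None,fx=4,fy=4,interpolation=cv2.INTER_CUBIC))
E
cat > h.py <<'E'
import numpy as np, cv2
from cell import manip
np.set_printoptions(precision=1,suppress=True)
def ray(n,u,v,st=None):
    i=manip.camera_info(n); K=i["intrinsics"]
    d=np.linalg.solve(K,[u,v,1.])
    if n=="wrist":
        from scipy.spatial.transform import Rotation as R
        T=np.eye(4);T[:3,:3]=R.from_euler("xyz",st["eef_rot"]).as_matrix();T[:3,3]=st["eef_pos"]
        M=T@i["hand_eye"]
    else: M=np.linalg.inv(i["extrinsics"])
    return M[:3,3],M[:3,:3]@d
def onz(n,u,v,z,st=None):
    o,d=ray(n,u,v,st); return o+d*(z-o[2])/d[2]
def two(a,b):
    (o1,d1),(o2,d2)=a,b
    A=np.stack([d1,-d2],1); s=np.linalg.lstsq(A,o2-o1,rcond=None)[0]
    p,q=o1+s[0]*d1,o2+s[1]*d2
    return (p+q)/2,np.linalg.norm(p-q)
def atdepth(n,u,v,z,st=None):
    o,d=ray(n,u,v,st); return o+d*z
E
```

```text
(no output)
```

View pics/top0z.png

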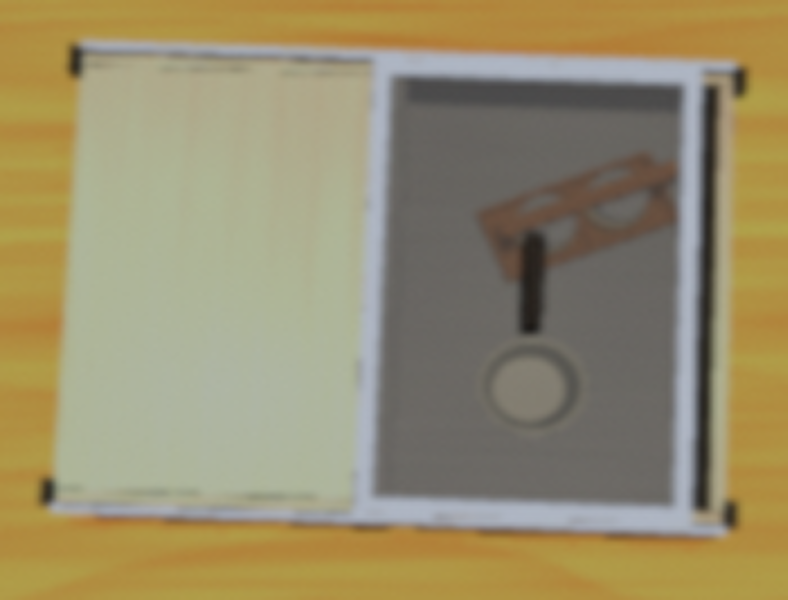

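View pics/scene0z.png

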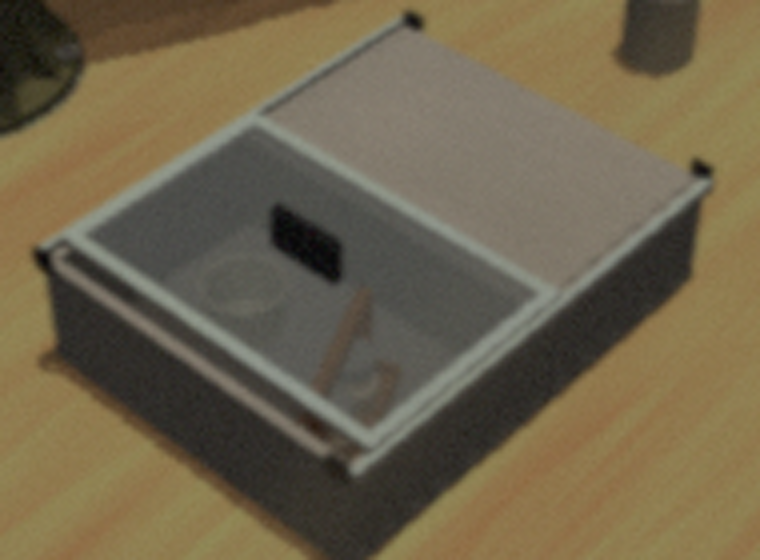

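Run:
```python
from h import *
for n,pts in {"top":0,"scene":0}.items():
    i=np.linalg.inv(manip.camera_info(n)["extrinsics"]); print(n,"cam",i[:3,3])
T=lambda x,y:(185+x/4.5,135+y/4.)
S=lambda x,y:(190+x/4.,150+y/4.)
# corner pieces (outer) 
C={}
for nm,a in dict(pxpy=(77,60),pxmy=(738,80),mxmy=(728,515),mxpy=(48,492)).items():
    C[nm]=onz("top",*T(*a),118); print(nm,C[nm])
for nm,a in dict(mxpy=(412,20),pxpy=(702,172),mxmy=(43,255),pxmy=(340,465)).items():
    print("S",nm,onz("scene",*S(*a),118))
print("grip", )
p=cv2.imread("pics/top0.png"); c=p[180:220,290:325]; 
print("panel frame corners", [onz("top",*T(*a),122)[:2] for a in [(380,52),(700,68),(690,508),(362,515)]])
# grip ends, top edge z=163 : scene corners of top edge; 
for a in [(275,205),(342,243)]: print("S grip top",onz("scene",*S(*a),163))
for a in [(275,237),(338,282)]: print("S grip bot",onz("scene",*S(*a),122))
for a in [(536,234),(530,332)]: print("T grip", onz("top",*T(*a),163),onz("top",*T(*a),142))
# mug, tin, bar
for a in [(505,243),(675,172)]: print("bar",onz("top",*T(*a),12+98))
for a in [(362,290),(318,395)]: print("S bar",onz("scene",*S(*a),110))
print("ramekin",onz("top",*T(531,388),62))
print("tray corners",[onz("top",*T(*a),z)[:2] for a in[(478,215),(515,280),(655,152)] for z in (30,110)])
```

```text
top cam [ 388.1   -5.1 1485. ]
scene cam [1278.7 -878.  1103.3]
pxpy [728.1 211.1 118. ]
pxmy [ 707.4 -231.7  118. ]
mxmy [ 382.5 -215.1  118. ]
mxpy [404.2 227.6 118. ]
S mxpy [411.5 226.  118. ]
S pxpy [736.5 208.4 118. ]
S mxmy [ 386.6 -214.7  118. ]
S pxmy [ 712.7 -231.4  118. ]
grip
panel frame corners [array([730.9,   7.7]), array([ 716., -206.]), array([ 387.8, -190. ]), array([385.2,  22.9])]
S grip top [525.  -88.6 163. ]
S grip top [594.4 -89.1 163. ]
S grip bot [518.4 -83.5 122. ]
S grip bot [591.7 -91.4 122. ]
T grip [585.1 -91.3 163. ] [588.2 -92.7 142. ]
T grip [514.2 -86.1 163. ] [516.2 -87.4 142. ]
bar [586.4 -74.  110. ]
bar [ 639.1 -188.7  110. ]
S bar [603.8 -76.8 110. ]
S bar [ 651.2 -184.5  110. ]
ramekin [480.6 -92.2  62. ]
tray corners [array([620.6, -59.3]), array([607.8, -56.3]), array([568.3, -84.5]), array([558.4, -80.1]), array([ 670. , -185.6]), array([ 654.5, -175.7])]
```

>>> {"name": "apply_moves", "arguments": {"series": [[[3.2,-5.8,1],[0,0,0.04],60],[[6.4,-11.7,2],[0,0,0.08],60],[[9.6,-17.5,2],[0,0,0.12],60],[[12.8,-23.4,2],[0,0,0.16],60],[[16,-29,2],[0,0,0.2],60],[[19.2,-35,2],[0,0,0.24],60],[[22.4,-41,2],[0,0,0.28],60],[[25.6,-47,2],[0,0,0.32],60],[[28.8,-53,2],[0,0,0.36],60],[[31.7,-58.5,2],[0,0,0.397],60]], "grip_force": 20}}

```text
clock: 1.4
eef_pos: [535.7, -54.1, 250.4]
eef_rot: [3.142, -0.0, 1.522]
wrist_force: [0.1, 1.1, 0.4]
finger_gap: 56.4
```

Run:
```python
from h import *
st=manip.read_state(); print(st)
p,d=manip.camera("wrist"); cv2.imwrite("pics/w1.png",p[:,:,::-1])
import pickle; pickle.dump(st,open("st1.pkl","wb"))
```

```text
{'clock': 1.4, 'joints': array([-0.2,  0.3,  1.5,  0. ,  1.4, -1.7]), 'qd': array([-0.8,  0.6, -0.7,  0. ,  0.1, -1.1]), 'effort': array([  3.8, -56.4, -30.3,  -0.2,  -0.1,   2.1]), 'eef_pos': array([535.7, -54.1, 250.4]), 'eef_rot': array([ 3.1, -0. ,  1.5]), 'wrist_force': array([0.1, 1.1, 0.4]), 'moment': array([ 0.1, -0. ,  0.1]), 'finger_gap': 56.433233468109535}
```

View pics/w1.png

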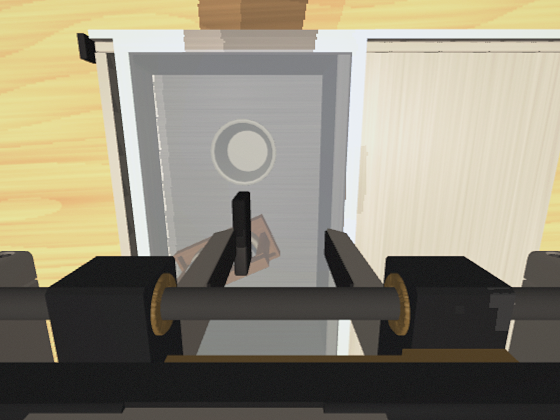

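Run:
```python
from h import *
for k in range(3): manip.camera("top")
st=manip.read_state(); print(st["eef_pos"],st["eef_rot"],st["qd"])
p,d=manip.camera("wrist"); cv2.imwrite("pics/w2.png",p[:,:,::-1])
import pickle; pickle.dump(st,open("st2.pkl","wb"))
g=p.max(2)<40; g[:150]=0; g[285:]=0; g[:,:205]=0; g[:,300:]=0
n,l,s,c=cv2.connectedComponentsWithStats(g.astype(np.uint8))
for k in range(1,n):
    if s[k,4]>80: print(s[k],c[k])
```

```text
[535.  -52.7 249.8] [-3.1 -0.   1.5] [ 0. -0.  0.  0.  0.  0.]
[ 208  193   42   92 1597] [234.1 239.7]
```

View pics/w2.png

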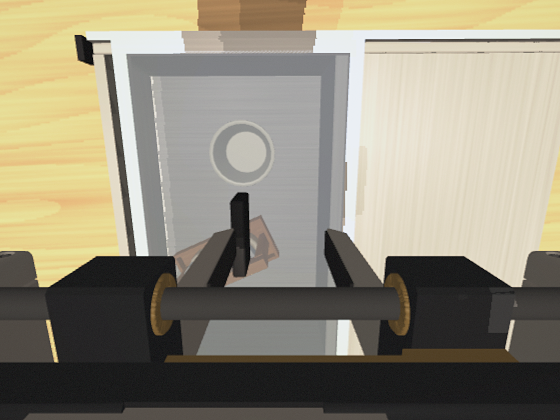

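Run:
```python
import cv2
p=cv2.imread("pics/w2.png"); cv2.imwrite("pics/w2z.png",cv2.resize(p[180:285,195:295],None,fx=5.7,fy=5.7,interpolation=cv2.INTER_CUBIC)*2)
```

```text
(no output)
```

View pics/w2z.png

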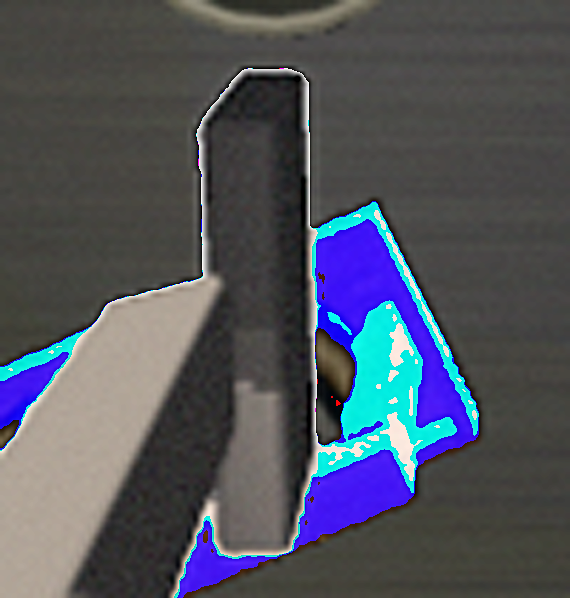

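Run:
```python
from h import *
import pickle; st=pickle.load(open("st2.pkl","rb"))
for a in [(231.2,201.5),(242.4,201.5),(234,276.5),(245,276.5)]: print(onz("wrist",*a,163,st))
print("back near bottom",onz("wrist",195+275/5.7,180+70/5.7,122,st))
print("frame back edge of cover", onz("wrist",347,53,122,st),onz("wrist",127,53,122,st),onz("wrist",362,53,118,st))
print("tray corner",onz("wrist",195+375/5.7,180+205/5.7,30,st),onz("wrist",195+478/5.7,180+432/5.7,30,st))
```

```text
[518.9 -93.9 163. ]
[519.4 -84.6 163. ]
[586.6 -97.5 163. ]
[587.1 -87.8 163. ]
back near bottom [518.8 -88.8 122. ]
frame back edge of cover [400.3  11.6 122. ] [ 390.4 -180.3  122. ] [400.   25.8 118. ]
tray corner [567.5 -80.7  30. ] [624.3 -60.   30. ]
```

>>> {"name": "apply_moves", "arguments": {"series": [[[0.9,-1.9,0],[0,0,0],60],[[1.8,-3.8,0],[0,0,0],60],[[1.8,-3.8,-2],[0,0,0],60],[[1.8,-3.8,-4.5],[0,0,0],60],[[1.8,-3.8,-7],[0,0,0],60],[[1.8,-3.8,-9.5],[0,0,0],60],[[1.8,-3.8,-9.5],[0,0,0],30],[[1.8,-3.8,-9.5],[0,0,0],5],[[1.8,-3.8,-9.5],[0,0,0],5],[[1.8,-3.8,-9.5],[0,0,0],5]], "grip_force": 20}}

```text
clock: 2.9
eef_pos: [553.3, -90.1, 156.1]
eef_rot: [3.141, 0.0, 1.521]
wrist_force: [-0.0, -0.3, -1.0]
finger_gap: 20.5
```

Run:
```python
from h import *
st=manip.read_state(); print(st["eef_pos"],st["eef_rot"],st["finger_gap"],st["wrist_force"],st["moment"])
p,d=manip.camera("wrist"); cv2.imwrite("pics/w3.png",p[:,:,::-1])
```

```text
[553.3 -90.1 156.1] [3.1 0.  1.5] 20.45087201172472 [-0.  -0.3 -1. ] [ 0.1  0.1 -0. ]
```

View pics/w3.png

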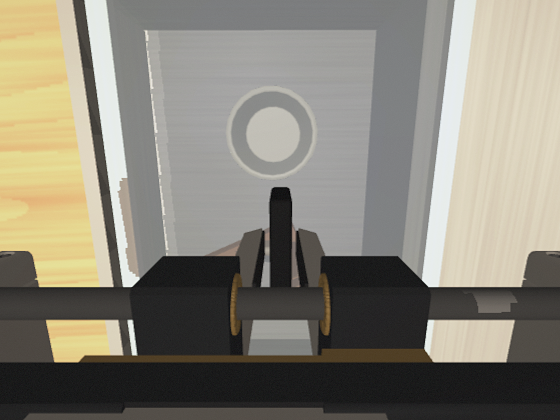

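>>> {"name": "apply_moves", "arguments": {"series": [[[0,0,0],[0,0,0],5],[[0,0,0],[0,0,0],5],[[0,0,0],[0,0,0],5],[[0.1,1.5,0],[0,0,0],5],[[0.2,4.5,0],[0,0,0],5],[[0.4,8,0],[0,0,0],5],[[0.6,11.5,0],[0,0,0],5],[[0.75,15,0],[0,0,0],5],[[0.9,17.5,0],[0,0,0],5],[[0.95,19,0],[0,0,0],5]], "grip_force": 25}}

```text
clock: 4.2
eef_pos: [562.4, 101.0, 155.8]
eef_rot: [3.142, 0.0, 1.522]
wrist_force: [-1.6, -1.7, 5.3]
finger_gap: 11.9
```

Run:
```python
from h import *
manip.camera("top")
p,d=manip.camera("top"); cv2.imwrite("pics/t4.png",cv2.resize(p[135:285,185:360,::-1],None,fx=4.5,fy=4,interpolation=cv2.INTER_CUBIC))
st=manip.read_state(); print(st["eef_pos"],st["eef_rot"],st["finger_gap"],st["wrist_force"],st["moment"])
```

```text
[562.5 101.5 155.8] [ 3.1 -0.   1.5] 11.8023532387587 [-3.5  1.   6.8] [ 0.3  0.6 -0. ]
```

View pics/t4.png

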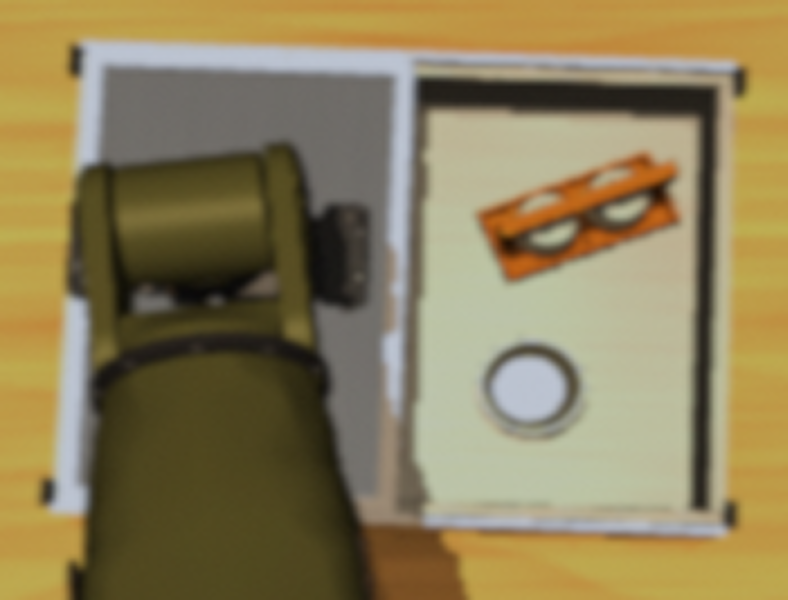

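>>> {"name": "apply_moves", "arguments": {"series": [[[0,0.2,0],[0,0,0],5],[[0.01,0.4,0],[0,0,0],5],[[0.02,0.6,0],[0,0,0],5],[[0.03,0.8,0],[0,0,0],5],[[0.04,0.9,0],[0,0,0],5],[[0.04,1.0,0],[0,0,0],5],[[0.05,1.1,0],[0,0,0],5],[[0.05,1.2,0],[0,0,0],5],[[0.05,1.2,0],[0,0,0],5],[[0.05,1.2,0],[0,0,0],5]]}}

```text
clock: 5.55
eef_pos: [562.9, 109.6, 155.8]
eef_rot: [-3.141, 0.004, 1.52]
wrist_force: [-5.9, -18.0, 9.6]
finger_gap: 11.7
```

>>> {"name": "apply_moves", "arguments": {"series": [[[0,-0.3,0],[0,0,0],5],[[0,-0.3,0],[0,0,0],40],[[0,-0.3,0],[0,0,0],50],[[0,-0.3,0],[0,0,0],50],[[0,-0.3,2],[0,0,0],50],[[0,-0.3,5],[0,0,0],50],[[0,-0.3,9],[0,0,0],50],[[0,-4,11],[0,0,-0.15],50],[[0,-9,11],[0,0,-0.3],50],[[0,-13,11],[0,0,-0.45],50]]}}

```text
clock: 6.8
eef_pos: [563.0, -19.5, 265.6]
eef_rot: [3.141, -0.0, 1.066]
wrist_force: [0.2, 0.2, -0.6]
finger_gap: 46.9
```

Run:
```python
from h import *
import pickle
for k in range(3): manip.camera("scene")
st=manip.read_state(); print(st["eef_pos"],st["eef_rot"],st["finger_gap"],st["wrist_force"])
pickle.dump(st,open("st5.pkl","wb"))
for n in ["wrist","scene","top"]:
    p,d=manip.camera(n); cv2.imwrite(f"pics/{n}5.png",p[:,:,::-1]); np.save(f"pics/{n}5.npy",d)
p=cv2.imread("pics/top5.png");cv2.imwrite("pics/top5z.png",cv2.resize(p[135:285,185:360],None,fx=4.5,fy=4,interpolation=cv2.INTER_CUBIC))
p=cv2.imread("pics/scene5.png");cv2.imwrite("pics/scene5z.png",cv2.resize(p[150:290,190:380],None,fx=4,fy=4,interpolation=cv2.INTER_CUBIC))
```

```text
[563.  -19.3 265.3] [-3.1  0.   1.1] 47.1132833910068 [ 0.5  0.2 -0.5]
```

View pics/wrist5.png

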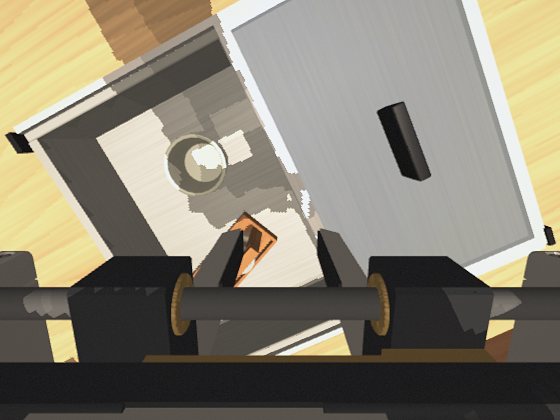

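View pics/top5z.png

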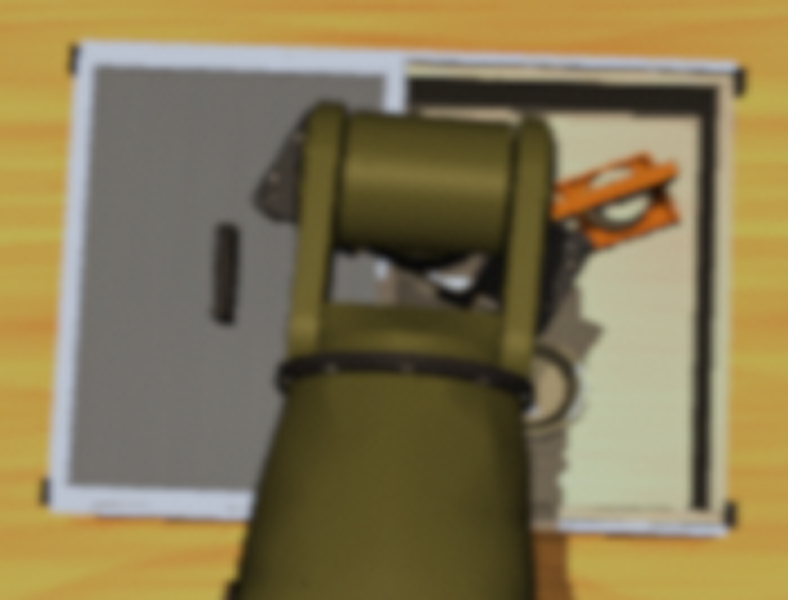

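View pics/scene5z.png

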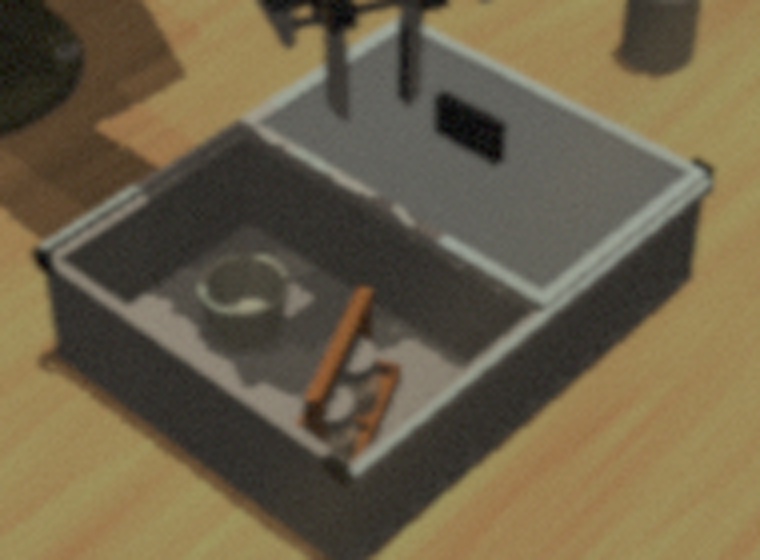

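>>> {"name": "apply_moves", "arguments": {"series": [[[1.3,-2.8,0],[0,0,-0.09],50],[[2.6,-5.6,0],[0,0,-0.18],50],[[3.9,-8.4,0],[0,0,-0.27],50],[[5.2,-11.2,0],[0,0,-0.36],50],[[6.5,-14,0],[0,0,-0.45],50],[[7.8,-16.8,0],[0,0,-0.54],50],[[9.2,-19.5,0],[0,0,-0.646],50],[[9.2,-19.5,0],[0,0,-0.646],50],[[9.2,-19.5,0],[0,0,-0.646],50],[[9.2,-19.5,0],[0,0,-0.646],50]]}}

```text
clock: 8.35
eef_pos: [655.1, -211.8, 265.8]
eef_rot: [3.141, -0.0, 0.427]
wrist_force: [0.5, 0.6, 0.1]
finger_gap: 47.0
```

Run:
```python
from h import *
import pickle
st=manip.read_state(); print(st["eef_pos"],st["eef_rot"]*100,st["finger_gap"],st["qd"])
pickle.dump(st,open("st6.pkl","wb"))
p,d=manip.camera("wrist"); cv2.imwrite(f"pics/w6.png",p[:,:,::-1]); np.save(f"pics/w6.npy",d)
```

```text
[ 655.1 -211.8  265.8] [314.1  -0.   42.7] 47.0376975975867 [-0.  0. -0. -0. -0.  0.]
```

View pics/w6.png

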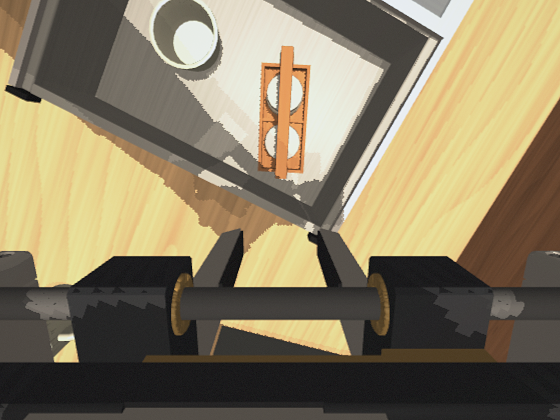

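Run:
```python
from h import *
import pickle
st=pickle.load(open("st6.pkl","rb"))
p=cv2.imread("pics/w6.png"); d=np.load("pics/w6.npy")
cv2.imwrite("pics/w6z.png",cv2.resize(p[35:195,230:345],None,fx=3.7,fy=3.7,interpolation=cv2.INTER_CUBIC))
hsv=cv2.cvtColor(p,cv2.COLOR_BGR2HSV)
V,U=np.mgrid[:420,:560]
i=manip.camera_info("wrist");K=i["intrinsics"]
from scipy.spatial.transform import Rotation as R
M=np.eye(4);M[:3,:3]=R.from_euler("xyz",st["eef_rot"]).as_matrix();M[:3,3]=st["eef_pos"];M=M@i["hand_eye"]
P=np.stack([(U-K[0,2])/K[0,0]*d,(V-K[1,2])/K[1,1]*d,d],-1)@M[:3,:3].T+M[:3,3]
roi=np.zeros_like(d,bool);roi[35:195,255:320]=1
m=roi&(abs(P[...,2]-110)<8)&(hsv[...,1]>120)
q=P[m]; print(m.sum(),q[:,2].mean(),q[:,2].std())
r=cv2.minAreaRect(q[:,:2].astype(np.float32)); print("bar rect",r, "extent")
t=roi&(abs(P[...,2]-30)<6)&(hsv[...,1]>120); q=P[t]; print(t.sum(),q[:,2].mean(),cv2.minAreaRect(q[:,:2].astype(np.float32)))
for a in [(287,46),(282,178)]: print(onz("wrist",*a,110,st))
for a in [(263,64),(310,66),(302,172),(260,170)]: print(onz("wrist",*a,30,st))
print("ramekin top", onz("wrist",184,30,62,st))
```

```text
1528 110.12824451478537 0.778190340752387
bar rect ((621.5263671875, -132.49960327148438), (11.943041801452637, 127.39813995361328), 21.52215576171875) extent
975 29.546480340085886 ((621.6382446289062, -132.42965698242188), (59.47417449951172, 131.79379272460938), 21.47372817993164)
[598.5 -73.7 110. ]
[ 646.8 -190.8  110. ]
[572.9 -83.2  30. ]
[625.9 -61.5  30. ]
[ 672.5 -182.1   30. ]
[ 621.1 -202.7   30. ]
ramekin top [485.1 -93.3  62. ]
```

View pics/w6z.png

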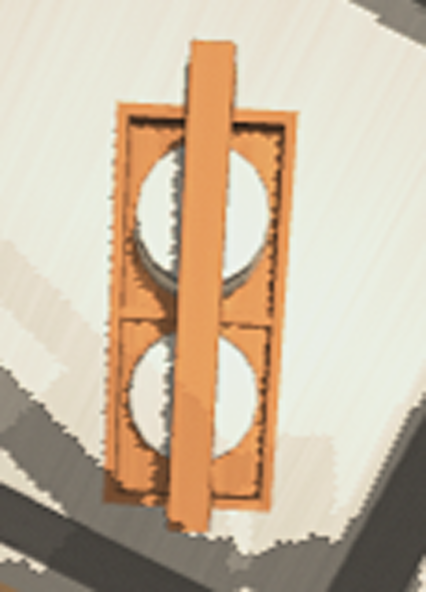

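>>> {"name": "apply_moves", "arguments": {"series": [[[-0.8,2,0],[0,0,-0.015],50],[[-1.7,4,0],[0,0,-0.03],50],[[-2.5,6,0],[0,0,-0.045],50],[[-3.35,7.93,0],[0,0,-0.052],50],[[-3.35,7.93,-2],[0,0,-0.052],50],[[-3.35,7.93,-5],[0,0,-0.052],50],[[-3.35,7.93,-8],[0,0,-0.052],50],[[-3.35,7.93,-10],[0,0,-0.052],50],[[-3.35,7.93,-10.5],[0,0,-0.052],50],[[-3.35,7.93,-10.5],[0,0,-0.052],50]]}}

```text
clock: 9.65
eef_pos: [621.7, -133.6, 161.1]
eef_rot: [3.141, -0.001, 0.374]
wrist_force: [-0.2, 0.0, -0.4]
finger_gap: 46.9
```

Run:
```python
from h import *
st=manip.read_state(); print(st["eef_pos"],st["eef_rot"]*1000,st["finger_gap"],st["wrist_force"])
p,d=manip.camera("wrist"); cv2.imwrite(f"pics/w7.png",p[:,:,::-1])
```

```text
[ 621.7 -133.6  161.1] [3141.2   -0.5  373.5] 46.85187711272262 [-0.2  0.  -0.4]
```

View pics/w7.png

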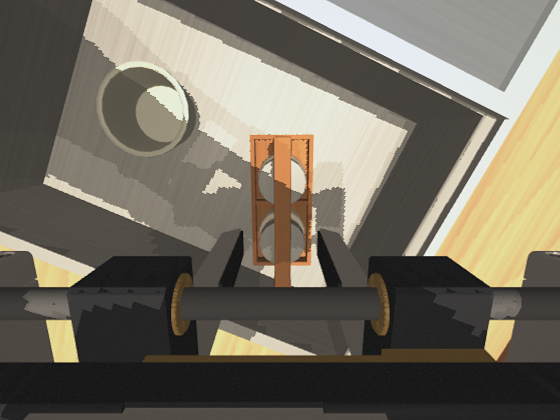

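The bar (column ~283) lies centred and parallel between the fingers. I'll go down and grip.

>>> {"name": "apply_moves", "arguments": {"series": [[[0,0.1,-1.5],[0,0,0],50],[[0,0.1,-3],[0,0,0],50],[[0,0.1,-4.5],[0,0,0],50],[[0,0.1,-5.4],[0,0,0],50],[[0,0.1,-5.4],[0,0,0],50],[[0,0.1,-5.4],[0,0,0],20],[[0,0.1,-5.4],[0,0,0],5],[[0,0.1,-5.4],[0,0,0],5],[[0,0.1,-5.4],[0,0,0],5],[[0,0.1,-5.4],[0,0,0],5]], "grip_force": 35}}

```text
clock: 10.95
eef_pos: [621.7, -132.7, 106.5]
eef_rot: [3.142, -0.0, 0.373]
wrist_force: [1.9, 1.4, 0.1]
finger_gap: 11.8
```

>>> {"name": "apply_moves", "arguments": {"series": [[[0,0,0],[0,0,0],5],[[0,0,0],[0,0,0],5],[[0,0,0],[0,0,0],5],[[0,0,0],[0,0,0],5],[[0,0,0.1],[0,0,0],5],[[0,0,0.3],[0,0,0],5],[[0,0,0.6],[0,0,0],5],[[0,0,1.0],[0,0,0],5],[[0,0,1.5],[0,0,0],5],[[0,0,2.0],[0,0,0],5]], "grip_force": 35}}

```text
clock: 12.2
eef_pos: [621.6, -132.8, 126.9]
eef_rot: [3.141, -0.0, 0.373]
wrist_force: [0.1, 1.0, -5.5]
finger_gap: 11.5
```

Run:
```python
from h import *
p,d=manip.camera("wrist"); cv2.imwrite(f"pics/w8.png",p[:,:,::-1])
st=manip.read_state(); print(st["eef_pos"],st["eef_rot"]*1000,st["finger_gap"],st["wrist_force"],st["moment"])
```

```text
[ 621.9 -132.9  127.6] [3140.9   -0.9  373. ] 11.58315964623248 [-0.5 -0.7 -4.1] [-0.1  0.1 -0. ]
```

View pics/w8.png

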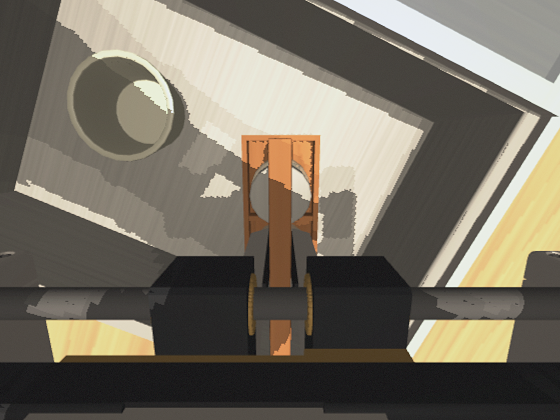

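>>> {"name": "apply_moves", "arguments": {"series": [[[0,0,0.3],[0,0,0],5],[[0,0,0.8],[0,0,0],5],[[0,0,1.5],[0,0,0],5],[[0,0,2.3],[0,0,0],5],[[0,0,3.2],[0,0,0],5],[[0,0,4.2],[0,0,0],5],[[0,0,5.2],[0,0,0],5],[[0,0,6.2],[0,0,0],5],[[0,0,7.1],[0,0,0],5],[[0,0,7.8],[0,0,0],5]]}}

```text
clock: 13.5
eef_pos: [621.6, -132.8, 205.1]
eef_rot: [3.141, -0.0, 0.373]
wrist_force: [-0.3, -0.8, -4.6]
finger_gap: 12.0
```

>>> {"name": "apply_moves", "arguments": {"series": [[[0,0,0.8],[0,0,0],5],[[0,0,1.7],[0,0,0],5],[[0,0,2.7],[0,0,0],5],[[0,0,3.7],[0,0,0],5],[[0,0,4.7],[0,0,0],5],[[0,0,5.7],[0,0,0],5],[[0,0,6.6],[0,0,0],5],[[0,0,7.3],[0,0,0],5],[[0,0,7.7],[0,0,0],5],[[0,0,7.8],[0,0,0],5]]}}

```text
clock: 14.75
eef_pos: [621.6, -132.8, 282.5]
eef_rot: [-3.142, -0.0, 0.373]
wrist_force: [-1.4, 0.1, -4.6]
finger_gap: 11.5
```

>>> {"name": "apply_moves", "arguments": {"series": [[[0,0,0],[0,0,0],5],[[0,0,0],[0,0,0],5],[[0,0,0],[0,0,0],5],[[0,0,0],[0,0,0],5],[[0,0,0],[0,0,0],5],[[0,0,0],[0,0,0],5],[[0,0,0],[0,0,0],5],[[0,0,0],[0,0,0],5],[[0,0,0],[0,0,0],5],[[0,0,0],[0,0,0],5]]}}

```text
clock: 16.0
eef_pos: [621.6, -132.8, 282.5]
eef_rot: [3.142, -0.0, 0.373]
wrist_force: [-0.6, 0.2, -4.1]
finger_gap: 11.6
```

Run:
```python
from h import *
st=manip.read_state(); print(st["eef_pos"],st["eef_rot"]*1000,st["finger_gap"],st["wrist_force"],st["moment"],st["qd"])
for n in ["wrist","scene","top"]:
    p,d=manip.camera(n); cv2.imwrite(f"pics/{n}9.png",p[:,:,::-1]); np.save(f"pics/{n}9.npy",d)
p=cv2.imread("pics/scene9.png");cv2.imwrite("pics/scene9z.png",cv2.resize(p[130:270,200:390],None,fx=4,fy=4,interpolation=cv2.INTER_CUBIC))
i=manip.camera_info("scene")
p=cv2.imread("pics/scene9.png");d=np.load("pics/scene9.npy");hsv=cv2.cvtColor(p,cv2.COLOR_BGR2HSV)
print(manip.read_state()["eef_pos"])
```

```text
[ 621.6 -132.8  282.5] [3141.6   -0.   373. ] 11.581911029197888 [-0.6  0.2 -4.1] [-0. -0. -0.] [-0. -0.  0.  0.  0. -0.]
[ 621.6 -132.8  282.5]
```

View pics/scene9z.png

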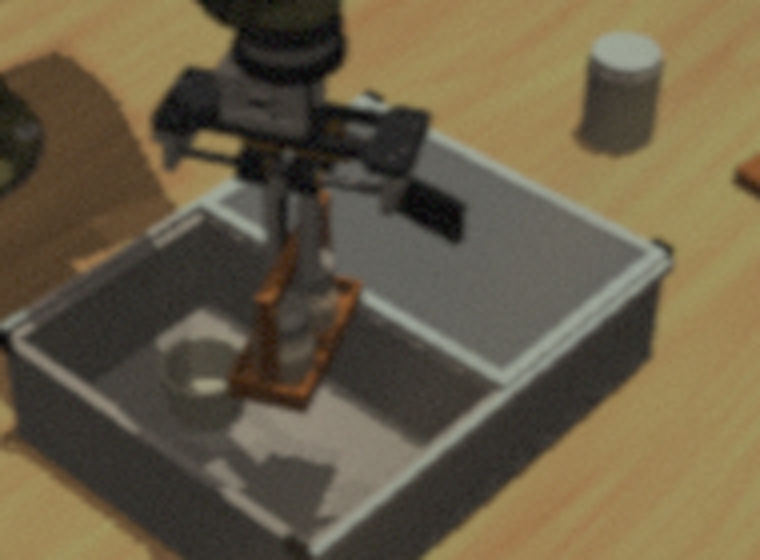

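View pics/top9.png

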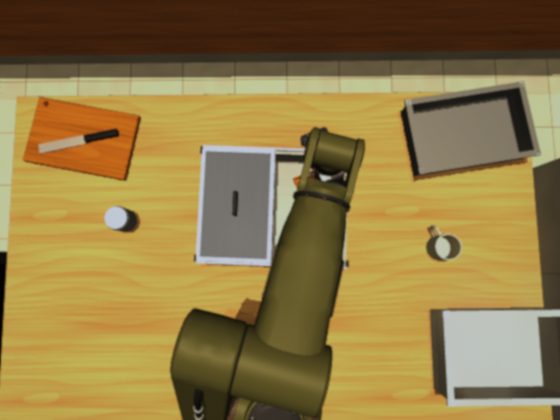

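View pics/wrist9.png

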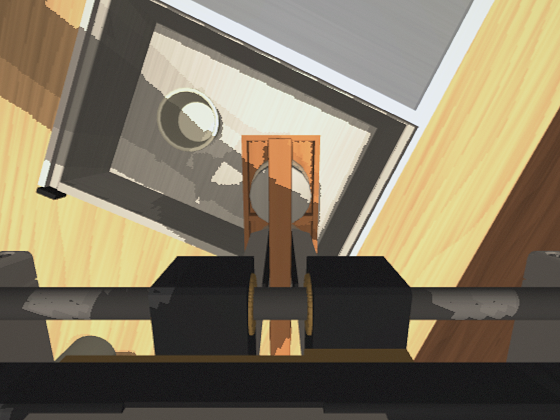

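Run:
```python
from h import *
from scipy.spatial.transform import Rotation as R
st=manip.read_state(); p=cv2.imread("pics/wrist9.png"); d=np.load("pics/wrist9.npy")
hsv=cv2.cvtColor(p,cv2.COLOR_BGR2HSV); V,U=np.mgrid[:420,:560]
i=manip.camera_info("wrist");K=i["intrinsics"]
M=np.eye(4);M[:3,:3]=R.from_euler("xyz",st["eef_rot"]).as_matrix();M[:3,3]=st["eef_pos"];M=M@i["hand_eye"]
P=np.stack([(U-K[0,2])/K[0,0]*d,(V-K[1,2])/K[1,1]*d,d],-1)@M[:3,:3].T+M[:3,3]
def fit(m):
    q=P[m];A=np.c_[q[:,:2]-q[:,:2].mean(0),np.ones(len(q))]
    c=np.linalg.lstsq(A,q[:,2],rcond=None)[0]; print(len(q),"slope",np.round(c[:2],3),"z",c[2])
fit((U>271)&(U<289)&(V>142)&(V<240))
m=(hsv[...,1]>110)&(U>240)&(U<322)&(V>134)&(V<250)&(P[...,2]<220)&(P[...,2]>195); fit(m)
g=[onz("top",235,204,163)]; print("grip now approx (top cam)",g)
```

```text
1649 slope [-0.   0.1] z 286.9415241916083
1820 slope [0. 0.] z 205.16592630014816
grip now approx (top cam) [array([556.9, 108.1, 163. ])]
```

Run:
```python
from h import *
from scipy.spatial.transform import Rotation as R
np.set_printoptions(precision=4,suppress=True)
st=manip.read_state(); p=cv2.imread("pics/wrist9.png"); d=np.load("pics/wrist9.npy")
hsv=cv2.cvtColor(p,cv2.COLOR_BGR2HSV); V,U=np.mgrid[:420,:560]
i=manip.camera_info("wrist");K=i["intrinsics"]
M=np.eye(4);M[:3,:3]=R.from_euler("xyz",st["eef_rot"]).as_matrix();M[:3,3]=st["eef_pos"];M=M@i["hand_eye"]
P=np.stack([(U-K[0,2])/K[0,0]*d,(V-K[1,2])/K[1,1]*d,d],-1)@M[:3,:3].T+M[:3,3]
for v in range(145,240,15):
    print(v,np.median(P[v-3:v+3,274:287,2]))
m=(hsv[...,1]>110)&(U>240)&(U<322)&(V>134)&(V<250)&(P[...,2]<208)&(P[...,2]>202)
q=P[m];A=np.c_[q[:,:2]-q[:,:2].mean(0),np.ones(len(q))];print(len(q),np.linalg.lstsq(A,q[:,2],rcond=None)[0])
```

```text
145 286.16244349795056
160 286.0873933263433
175 286.2067712660389
190 286.16012946509375
205 286.3417239190213
220 286.1014734108139
235 286.1719416032373
1612 [  0.0026   0.0099 205.9348]
```

Level: the bar top reads 286 mm along its whole length and the tray slopes less than 0.01. The base is at about 188 mm, so I'm handing in.

```bash
python3 -c "
from cell import manip
print(manip.sign_off()); print(manip.read_state()['eef_pos'])"
```

```text
the job is handed in; nothing more can be done
None
the job is handed in; nothing more can be done
```

The cover is fully open and the caddy is held level and still above the case. I handed the job in at about 16 s; sign-off gives no verdict.

- **Cover:** I gripped the plate and slid it about 200 mm to its stop, where the wrist force rose to about 18 N. A last look from the top camera put the grip at about y = 108 mm, which is consistent with fully open. The cover's travel was never read directly.
- **Caddy:** I gripped the bar at its middle with 35 N and lifted straight up. The last measurement put the base at about 188 mm, or 76 mm above the case edge. The bar top read 286 mm along its visible part, the tray sloped at most 0.01, and the arm was at rest. The wrist view was unchanged between the start of the lift and the end, so the bar did not slip.
- **Jars:** One jar cap showed in place in the last wrist picture. The other was hidden behind the fingers there, and the scene picture shows it only blurrily.
- **Bystanders:** The mug and tin are at the same pixels as at the start. The ramekin looks unmoved and upright in the pictures, but I didn't measure it again after the lift.
- **Disagreements:** The scene and top cameras differed by up to about 10 mm in x, so I used the wrist camera for both grasps. One early slope fit on the bar read 0.1. Reading the height row by row showed no tilt, so I put that reading down to the fit and not to the caddy.

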